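# Slide the pan off the heat and show the egg rack

## Robot

A 6-joint arm with a two-finger parallel gripper is mounted at the origin on a cart in front of the work surface, level with it; the furniture and walls round the work are solid. World frame = base frame: x ahead of the robot, y to its left, z up, the work surface at z = 0. Lengths are in mm, angles in rad, forces in N, time in s.
With the tool pointing down it reaches from about 275 to 750 mm from the base axis. Payload 10.2 kg.
Tool frame: the origin (TCP) lies on the front face of the gripper's body, between the roots of the fingers; the fingertips stand 73 mm ahead of it and the grasp point (between the pads) lies 54 mm ahead of it; z points along the fingers, y is the line along which they close (so a half turn about z gives the same grasp; the last joint's range is limited). The gripper opens to 85 mm and grips with 20 to 120 N. Pads are 22 mm wide; open, the fingers measure 114 mm over their backs; the gripper's body (76 mm by 85 mm) begins 54 mm behind the grasp point. The pads swing forward as they close: fully open they stand 13 mm farther back than shut.
Start: joints at [-1.493, 0.313, 1.498, -0, 1.331, -0.223], TCP at [155.536, -501.438, 303.894] pointing down, gripper open.
Joint ranges: [-2.94, 2.94], [-0.97, 2.17], [0.19, 2.56], [-1.23, 4.37], [0.02, 3.11], [-2.88, 2.88]. Speed limits (rad/s): [2.39, 2.39, 3.01, 3.14, 3.14, 3.14].

## Interface

Orientations are given as a unit quaternion [w, x, y, z].
In Python, from rig import * gives the robot as it stands.
- The arm moves only by the tool step_arm, never from a script. Its argument "plan" is a list of rows, each an object with "offset": the shift along the tool's x, y, z in cm, a list of three; "rot": the turn, a rotation vector about the tool's x, y, z in degrees, a list of three; "gripper": the finger opening in cm, from 0 to 8.54. In form: [{"offset": [x, y, z], "rot": [wx, wy, wz], "gripper": gripper}, ...]. A call has 1 to 12 rows; each row is the pose to reach, as a shift and turn from the pose commanded when the call began, along the tool's axes at that moment; what a row does not reach only later rows make up. A row lasts 1/10 s, in which the tool goes at most 50 mm and 8.59 degrees, less where a joint would pass 70% of its speed; a pose out of reach is approached as far as the arm can. A call with a gripper value outside its range is refused whole. The fingers move at their own pace and stop on an object; "squeeze" is the grip in N (left out, the last holds). Time passes only in rows, so rows that repeat a pose let the fingers close. It gives the time, the measured TCP pose, the force, the opening and the grip force at its end, in the units of the state.
- sense(): the state, without advancing time (a new reading comes with each control period).
- capture(name): name is "side" or "top"; returns a dict with "color" (420x560x3 uint8, red, green, blue), "depth" (420x560 float32, mm along the optical axis (not along the pixel's ray), 0 where there is no reading), "vertical_fov" (degrees; the focal length in pixels is half the picture's height over the tangent of half this angle, whatever the lens; pixels are square), "cx", "cy" (the principal point, pixels), "k1" (the pictures are not rectified: a ray, as slopes to the right and down, at radius r is drawn at 1 + k1 r^2 times it, then the intrinsics apply), "rvec" (rotation vector, rad) and "tvec" (3), from world to camera coordinates, as OpenCV has them. Camera axes: x right, y down, z forward; pixel columns grow to the right and rows downward; lengths in mm; the calibration is good to about 2 mm. A picture is of the moment at which its call begins.
- finish_job(): hands the job in; it is judged then, once.
The state is a dict: "time_s": time; "joints": joint angles; "dq": joint speeds; "tau": joint torques, N m; "eef_pos": TCP position; "ee_rot": TCP orientation; "force": force on the tool from outside, world axes, zero at the start; "wrist_torque": the same for the moment, N m; "grip_width": opening from 0.0 (shut) to 1.0 (fully open); "grip_force": force on a finger pad.
Only numpy, scipy, OpenCV 4.12 (cv2) and the standard library are available. Lean on these libraries where they do the work, as an engineer would, in place of code of your own. Each camera call takes 0.05 s, during which the arm holds its last target. There are 200 camera calls.

## Task

Slide the saucepan, without lifting it, from the round mark of the warming plate onto the middle of the square mark, with the egg rack still standing in it. Then lift the egg rack out and hold it over the middle of the pan, its underside about 7 cm above the pan's rim, leaned over about 30 degrees straight to the left (the side of the sink), so that a colleague standing there can see the eggs while they drip into the pan. Finish holding it still like that, do not let go, and leave everything else on the worktop where it stands.

Things in the scene. Friction and masses are not known exactly. Their poses are not given: they have to be found in the camera images.
- plate: flat grey glass-ceramic warming plate with a steel edge, fixed, 190 x 430 mm, its top 12 mm above the worktop. Origin: centre of its underside; y is its long direction (roughly left), z up.
- zone_round: circle, 160 mm across, drawn in a thin black line on the plate's top: the cooking zone where the pan stands at first. Origin: its centre, on the plate's top. It may be on the left or on the right.
- zone_square: square, 160 mm, drawn in a thin black line on the plate's top, 210 mm from the round mark: the rest zone. Origin: its centre, on the plate's top; its axes are the plate's.
- pan: round steel saucepan (0.6 kg), 150 mm outside diameter (142 at the foot), 70 high, wall 3, floor 4 thick. Origin as pan_base.
- pan_base (a point): centre of the pan's underside. z up; the long handle sticks out along the pan's -y (roughly to the robot's right).
- pan_handle (a point): middle of the pan's handle, 145 mm from the pan's axis and 55 mm above its underside. The handle is a level black bar along the pan's y, 18 mm wide (pan's x), 16 mm high, 110 mm long about this point; nothing is under it.
- rack: egg rack (0.25 kg) standing loosely in the pan: round steel dish of 120 mm diameter with three brown eggs fixed in it (their tops 60 mm above its underside), and a steel arch over them in the rack's x-z plane, 115 mm wide, with a black flat grip at the top. Rack and pan inner wall have about 11 mm of play all round. Origin as rack_base.
- rack_base (a point): centre of the rack's underside; z is the rack's own upward axis.
- rack_grip (a point): centre of the rack's grip, 115 mm above the rack's underside on its axis (about 49 mm above the pan's rim while the rack stands in the pan). The grip is a block 60 mm long (rack's x), 16 mm wide (rack's y), 22 mm high, free on both sides.
- lean (a point): a mere direction, no object: its z axis is the way the rack's z axis has to point at the end (up, leaned 30 degrees to the left = world +y). Its position means nothing.
- mug: white mug, 97 high, front left of the worktop (sizes in mm); bystander, leave alone. Origin: centre of its underside.
- cup: small cup with handle, 49 high, front right (sizes in mm); bystander, leave alone. Origin: centre of its underside.
- tin: flat round tin, 66 across, 22 high, front right beside the warming plate (sizes in mm); bystander, leave alone. Origin: centre of its underside.
- timer: round kitchen timer, 58 high, behind the plate (sizes in mm); bystander, leave alone. Origin: centre of its underside.
- salt: salt shaker, 90 high, behind the plate (sizes in mm); bystander, leave alone. Origin: centre of its underside.
- mill: wooden pepper mill, 170 high, behind the plate (sizes in mm); bystander, leave alone. Origin: centre of its underside.
- oil: tall bottle, 267 high, behind the plate (sizes in mm); bystander, leave alone. Origin: centre of its underside.
- spice: spice jar, 105 high, behind the plate at its right (sizes in mm); bystander, leave alone. Origin: centre of its underside.

How it is judged:
By the outcome, as a careful person would: the job done as asked, in the order asked, and still so for the second after the job is handed in, while the arm keeps its last pose, push and grip.
It also fails if it takes over 56 s, if anything falls off the work surface, if the arm or the gripper's body presses on something with over 40 N, if the wrist force passes 120 N, or if a joint passes its speed limit or range.

## Working session

There is one attempt and no reset: what is moved stays moved. The work goes in short steps, Python scripts to look and compute and a tool call to move; the robot and the scene stay as the last step left them, time stands still between calls to the robot, and variables do not carry over. Pictures are saved under pics/ and viewed, at most 10 in all, crops included, and the job is handed in when it is done.

Besides the shell and the picture viewer there is one more tool, called after "Call:" as name([rows], argument=value, ...), one row to a line, values as JSON. step_arm: Moves the arm, as the interface text tells. Its arguments: {"type":"object","properties":{"plan":{"type":"array"},"squeeze":{"type":"number"}},"required":["plan"]}

```bash
mkdir -p pics
cat > h.py <<'E'
from rig import *
import numpy as np, cv2
from scipy.spatial.transform import Rotation as R
def cam(n):
    c=capture(n); H,W=c["depth"].shape
    f=H/2/np.tan(np.radians(c["vertical_fov"])/2)
    c["K"]=np.array([[f,0,c["cx"]],[0,f,c["cy"]],[0,0,1]]); c["D"]=np.array([c["k1"],0,0,0,0.])
    c["Rm"]=cv2.Rodrigues(np.array(c["rvec"],float))[0]; c["t"]=np.array(c["tvec"],float).ravel(); return c
def slopes(c,uv):
    return cv2.undistortPoints(np.array(uv,float).reshape(-1,1,2),c["K"],c["D"]).reshape(-1,2)
def ray(c,uv,z):
    s=slopes(c,uv); d=np.c_[s,np.ones(len(s))]@c["Rm"]; o=-c["Rm"].T@c["t"]
    return o+d*((z-o[2])/d[:,2])[:,None]
def cloud(c):
    v,u=np.mgrid[:c["depth"].shape[0],:c["depth"].shape[1]]
    s=slopes(c,np.c_[u.ravel(),v.ravel()]); z=c["depth"].ravel().astype(float)
    P=(np.c_[s*z[:,None],z]-c["t"])@c["Rm"]; P[z<=0]=np.nan
    return P.reshape(*c["depth"].shape,3)
def proj(c,P):
    return cv2.projectPoints(np.array(P,float).reshape(-1,1,3),c["Rm"],c["t"],c["K"],c["D"])[0].reshape(-1,2)
def save(c,n): cv2.imwrite("pics/"+n,cv2.cvtColor(c["color"],cv2.COLOR_RGB2BGR))
E
python3 - <<'E'
from h import *
for n in("top","side"):
    c=cam(n); save(c,n+"0.png"); print(n,-c["Rm"].T@c["t"],c["Rm"][2],c["K"][0,0])
print(sense())
E
```

```text
top [-543.1899565  -327.66116115 1642.60735413] [ 0.60068321  0.17229384 -0.7807013 ] 523.0492841559229
side [  128.0648314  -1219.95593062   750.89669561] [ 0.30453935  0.87547117 -0.37524129] 417.1912840543783
{'time_s': 0.1, 'joints': array([-1.49338400e+00,  3.13367373e-01,  1.49829496e+00,  2.02340593e-05,
        1.33101158e+00, -2.23406947e-01]), 'dq': array([-0.00013216, -0.00132308, -0.00155976,  0.00066123, -0.0007217 ,
        0.00180214]), 'tau': array([ 1.95664594e-03, -4.12903976e+01, -2.60139549e+01, -2.79051947e-04,
        3.06516573e-03,  2.91173059e-06]), 'eef_pos': array([ 155.53698104, -501.29392538,  303.43081467]), 'ee_rot': array([-5.38472228e-04,  9.88709996e-01,  1.49840754e-01,  4.92295011e-05]), 'force': array([-0.3252683 , -0.57573798, -0.29832446]), 'wrist_torque': array([-0.01781071, -0.03743845,  0.0090793 ]), 'grip_force': 0.0, 'grip_width': 0.9989889355677413}
```

View pics/top0.png

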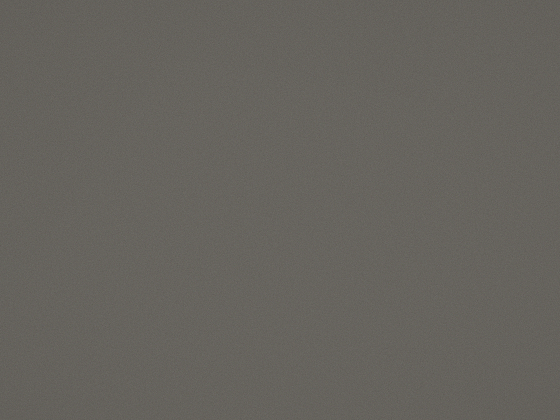

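View pics/side0.png

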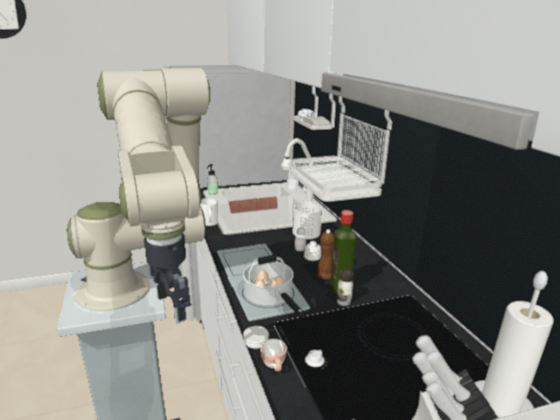

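The top view is plain grey, so it is blocked or faulty. The side view shows the pan at about (268,285), its handle at (290,299), the rack grip at (270,262), and the plate spanning (220,250)–(308,310), with the square mark on the far (left) end.

Run:
```python
from h import *
c=cam("top"); print(c["color"].mean((0,1)),c["color"].std((0,1)),np.percentile(c["depth"],[0,5,50,95,100]))
c=cam("side"); P=cloud(c); np.savez("s0.npz",P=P,rgb=c["color"])
d=c["color"][225:365,195:385]
cv2.imwrite("pics/crop0.png",cv2.cvtColor(cv2.resize(d,None,fx=4,fy=4,interpolation=cv2.INTER_CUBIC),cv2.COLOR_RGB2BGR))
print(np.isfinite(P[225:365,195:385,0]).mean())
for uv in [(268,285),(230,258),(300,306),(255,338),(270,262),(290,299)]: print(uv,P[uv[1],uv[0]].round(1))
```

```text
[102.27650935  99.60782738  93.79609694] [2.43103185 2.42415687 2.47095648] [  0.          58.6230072   76.03415298 107.89860611 116.74729919]
0.9956766917293233
(268, 285) [ 474.  -139.9   16.8]
(230, 258) [397.9  71.7  13.6]
(300, 306) [ 532.6 -270.1   13. ]
(255, 338) [ 364.2 -375.9   20. ]
(270, 262) [ 467.6 -177.   122.3]
(290, 299) [ 484.1 -310.6   74.7]
```

View pics/crop0.png

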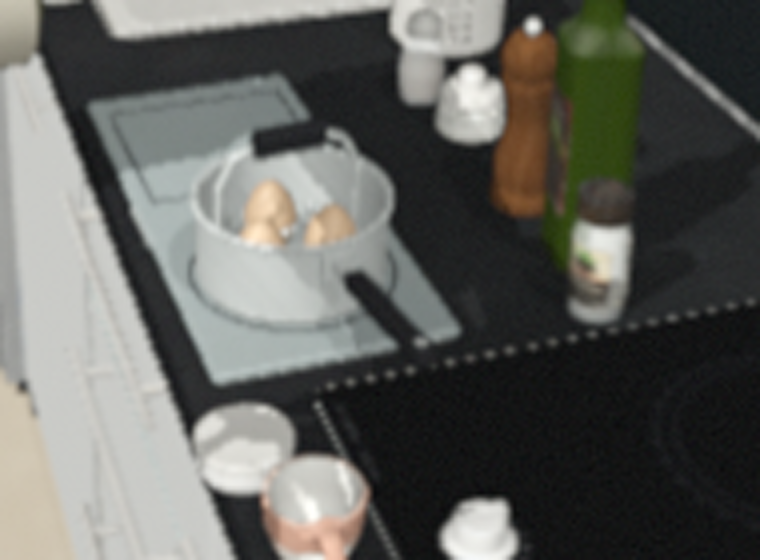

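The crop shows the whole plate, with the square mark at its far-left end (115,110)–(310,200) and the pan on the round one. The grip runs (255,140)–(325,135) and the handle (350,280)–(425,342). The side depth covers all of it, so I'll measure from there.

```bash
cat > meas.py <<'E'
from h import *
from scipy.optimize import least_squares
def circ(p,r=None):
    # the points' own plane fit of a circle; radius given or free
    f=lambda q:np.hypot(p[:,0]-q[0],p[:,1]-q[1])-(r if r else q[2])
    return least_squares(f,[*p.mean(0)[:2],r or 70],loss="soft_l1",f_scale=2).x
def box(p): 
    return cv2.minAreaRect(p[:,:2].astype(np.float32))
def meas(c,lo=(340,-420,-20),hi=(640,230,200)):
    P=cloud(c); I=c["color"].astype(int); g=I.max(2); ok=np.all((P>lo)&(P<hi),2); o={}
    m=ok&(abs(P[...,2]-12)<6)&(g>75)
    o["platebox"]=P[m]; 
    o["rim"]=P[ok&(abs(P[...,2]-82)<4)&(g>90)]
    o["handle"]=P[ok&(abs(P[...,2]-70)<9)&(g<60)]
    o["grip"]=P[ok&(abs(P[...,2]-131)<16)&(g<60)]
    return P,I,o
E
python3 - <<'E'
from meas import *
c=cam("side"); P,I,o=meas(c)
m=np.zeros(P.shape[:2],np.uint8)
for k,v in o.items(): print(k,len(v),v.min(0).round(),v.max(0).round(),np.median(v,0).round(1))
print("plate z",np.percentile(o["platebox"][:,2],[5,50,95]).round(1),box(o["platebox"]))
r=o["rim"]; r=r[(abs(r[:,0]-475)<100)&(abs(r[:,1]+150)<100)]; print(len(r),circ(r),circ(r,73.5))
for k in("handle","grip"): print(k,box(o[k]),np.percentile(o[k],[2,98],axis=0).round(1))
E
```

```text
platebox 2206 [ 340. -395.    6.] [560. 149.  18.] [ 420.3 -111.2   10.5]
rim 157 [ 384. -254.   78.] [539. -98.  86.] [ 446.2 -192.8   80.9]
handle 156 [ 470. -377.   62.] [ 501. -280.   78.] [ 482.4 -331.9   73. ]
grip 100 [ 432. -186.  125.] [ 488. -165.  142.] [ 458.5 -177.8  135.9]
plate z [ 7.3 10.5 15.3] ((458.72149658203125, -123.68896484375), (550.3812866210938, 213.88473510742188), 87.4246826171875)
155 [ 461.32100065 -173.66479328   74.26794532] [ 461.25593798 -174.03259448   73.5       ]
handle ((482.61456298828125, -328.5099792480469), (16.91144371032715, 100.39053344726562), 12.583638191223145) [[ 471.3 -375.8   63.9]
 [ 497.3 -281.9   76.8]]
grip ((459.4815368652344, -176.54315185546875), (57.086158752441406, 15.779187202453613), 12.175801277160645) [[ 431.8 -184.2  126. ]
 [ 484.1 -168.3  141.2]]
```

Run:
```python
from meas import *
c=cam("side")
uv=lambda L:np.array(L,float)/4+[195,225]-0.375
pl=ray(c,uv([(88,102),(278,75),(462,330),(215,385)]),12); print("plate corners\n",pl.round(1),pl.mean(0))
sq=ray(c,uv([(112,115),(290,88),(155,200)]),12); print("sq\n",sq.round(1))
# plate mask: bluish-grey pixels, sub-component, left and right edge lines
P=cloud(c); I=c["color"].astype(int)
m=((I.max(2)>75)&(abs(P[...,2]-12)<7)&(P[...,0]>350)&(P[...,1]>-330)&(P[...,1]<120)).astype(np.uint8)
W=ray(c,np.stack(np.meshgrid(np.arange(560),np.arange(420)),-1).reshape(-1,2),12).reshape(420,560,3)
n,l,st,ce=cv2.connectedComponentsWithStats(m,connectivity=4); k=1+st[1:,4].argmax(); print(st[k])
q=W[l==k][:,:2]
for y in range(-280,90,20):
    s=q[abs(q[:,1]-y)<8]
    if len(s): print(y,s[:,0].min().round(1),s[:,0].max().round(1))
print(q[:,1].min(),q[:,1].max())
big=cv2.resize(c["color"][240:295,210:285],None,fx=10,fy=10,interpolation=cv2.INTER_CUBIC)
cv2.imwrite("pics/sq0.png",cv2.cvtColor(big,cv2.COLOR_RGB2BGR))
h=meas(c)[2]["handle"]; print("handle line",cv2.fitLine(h[:,:2].astype(np.float32),cv2.DIST_HUBER,0,.01,.01).ravel())
h=meas(c)[2]["grip"]; print("grip line",cv2.fitLine(h[:,:2].astype(np.float32),cv2.DIST_HUBER,0,.01,.01).ravel())
```

```text
plate corners
 [[ 363.9  146.6   12. ]
 [ 549.   148.9   12. ]
 [ 559.8 -283.    12. ]
 [ 368.8 -291.5   12. ]] [460.36325054 -69.74924053  12.        ]
sq
 [[380.2 115.7  12. ]
 [552.1 120.   12. ]
 [384.5 -39.2  12. ]]
[ 218  247   75   74 1705]
-280 368.8 503.6
-260 368.8 503.0
-240 368.1 499.7
-220 368.9 428.3
-200 368.1 402.5
-180 367.3 393.5
-160 368.1 390.1
-140 367.3 392.6
-120 366.9 398.2
-100 364.2 404.0
-80 363.7 407.0
-60 364.6 409.9
-40 365.4 414.5
-20 364.5 424.2
0 364.0 442.4
20 362.9 481.8
40 362.4 491.2
60 363.3 550.8
80 362.7 549.6
-288.8236007321042 121.5581127455298
handle line [ 1.6666894e-01 -9.8601294e-01  4.8121793e+02 -3.3061398e+02]
grip line [ 9.9275315e-01  1.2017126e-01  4.5895108e+02 -1.7810489e+02]
```

View pics/sq0.png

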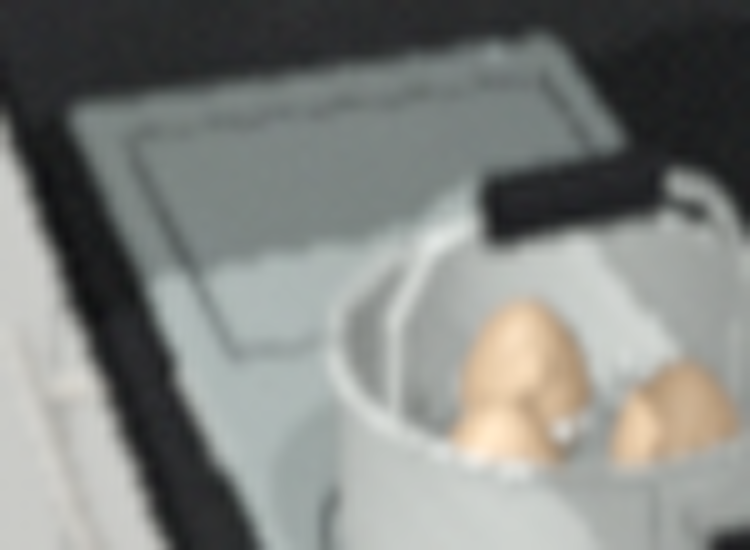

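The crop shows the square's corners at (133,132), (545,80) and (237,355), and the plate's far corners at (72,105) and (545,38).

Run:
```python
from meas import *
c=cam("side")
uv=lambda L:np.array(L,float)/10+[210,240]-0.45
q=ray(c,uv([(133,132),(545,80),(237,355),(72,105),(545,38)]),12)[:,:2]; print(q.round(1))
print("sq centre",(q[1]+q[2])/2,"sides",np.linalg.norm(q[1]-q[0]),np.linalg.norm(q[2]-q[0]),q[1]-q[0],q[2]-q[0])
P=cloud(c)
h=meas(c)[2]
for k in ("handle","grip"):
    p=h[k]; 
    for e in np.linspace(*np.percentile(p[:,0 if k=="grip" else 1],[0,100]),7)[:-1]: 
        a=0 if k=="grip" else 1; w=np.ptp(p[:,a])/6; s=p[(p[:,a]>=e)&(p[:,a]<e+w)]; print(k,len(s),s.min(0).round(1),s.max(0).round(1),s.mean(0).round(1))
# what stands near: highest points in columns around the work (for clearance)
for k,lo,hi in [("tin",(330,-420),(420,-330)),("cup",(300,-500),(420,-420)),("spice",(560,-340),(680,-260)),("oil",(560,-260),(680,-150)),("mill/timer",(560,-140),(680,80))]:
    m=np.all((P[...,:2]>lo)&(P[...,:2]<hi),2)&(P[...,2]>12)&(P[...,2]<300); s=P[m]
    if len(s): print(k,len(s),s.min(0).round(),s.max(0).round(),np.median(s,0).round())
```

```text
[[381.9 120.2]
 [538.7 116.2]
 [383.4 -41.7]
 [364.5 147.1]
 [548.8 149.1]]
sq centre [461.09514051  37.23860218] sides 156.86634906956047 161.88636141733036 [156.81563647  -3.98843708] [   1.52233307 -161.87920347]
handle 34 [ 481.8 -378.7   62.8] [ 502.  -363.5   74.4] [ 490.  -372.2   69. ]
handle 24 [ 480.2 -361.6   63.9] [ 492.6 -345.3   76.5] [ 484.9 -353.2   72.2]
handle 26 [ 477.4 -344.3   63. ] [ 492.6 -329.1   76.8] [ 482.6 -337.4   72.6]
handle 25 [ 474.7 -328.    64. ] [ 487.3 -312.1   77.2] [ 480.  -320.4   72.1]
handle 24 [ 472.6 -311.1   66.4] [ 485.6 -296.7   77.1] [ 478.2 -303.7   72.9]
handle 21 [ 470.5 -293.8   64.9] [ 482.9 -280.9   77.2] [ 475.7 -286.3   72.4]
grip 18 [ 431.4 -183.6  125.1] [ 439.7 -172.5  139.9] [ 435.5 -179.5  134.1]
grip 16 [ 441.1 -181.8  125.9] [ 449.2 -169.5  142.1] [ 445.1 -178.7  134.4]
grip 16 [ 450.2 -183.9  126.8] [ 457.9 -172.   142.5] [ 453.5 -179.1  135.4]
grip 17 [ 459. -183.  127.] [ 466.5 -168.2  141.8] [ 463.4 -177.6  134.8]
grip 16 [ 468.5 -182.2  126.3] [ 476.6 -173.1  141.7] [ 472.2 -177.7  135.8]
grip 16 [ 476.9 -178.8  125.1] [ 485.3 -164.   140.7] [ 481.2 -174.1  134.6]
tin 369 [ 337. -395.   12.] [ 403. -330.   23.] [ 369. -365.   20.]
cup 533 [ 356. -500.   12.] [ 420. -421.   51.] [ 386. -446.   35.]
spice 334 [ 653. -296.   12.] [ 680. -261.  109.] [ 664. -285.   64.]
oil 468 [ 661. -260.   12.] [ 680. -169.  202.] [ 673. -212.  112.]
mill/timer 420 [ 655. -135.   12.] [680.  80. 154.] [ 671. -113.   58.]
```

```bash
cat > go.py <<'E'
from h import *
def tool(yawy,tilt=0):
    """tool pointing down, its y axis at yaw `yawy` (deg), then leaned `tilt` deg to world +y"""
    a=np.radians(yawy); y=np.array([np.cos(a),np.sin(a),0]); z=np.array([0,0,-1.])
    return R.from_euler("x",-tilt,degrees=True)*R.from_matrix(np.c_[np.cross(y,z),y,z])
def rel(p,Rt):
    s=sense(); w,x,y,z=s["ee_rot"]; R0=R.from_quat([x,y,z,w])
    print("at",s["eef_pos"].round(1),"offset cm",(R0.inv().apply(np.array(p)-s["eef_pos"])/10).round(2),"rot deg",(R0.inv()*Rt).as_rotvec(degrees=True).round(2),
     "F",s["force"].round(1),"grip",round(s["grip_width"],3),round(float(s["grip_force"]),1),"t",s["time_s"],"q",s["joints"].round(2))
E
python3 -c "
from go import *
rel([480.7,-317.5,230],tool(7.7))"
```

```text
at [ 155.5 -501.4  303.8] offset cm [36.51 -7.93  7.38] rot deg [-1.000e-02 -1.000e-02 -8.047e+01] F [ 0.2 -0.9  0.1] grip 0.999 0.0 t 0.35 q [-1.49  0.31  1.5   0.    1.33 -0.22]
```

Call:
step_arm([
  {"offset": [36.5, -7.9, 7.4], "rot": [0, 0, -80.5], "gripper": 6},
  {"offset": [36.5, -7.9, 7.4], "rot": [0, 0, -80.5], "gripper": 6},
  {"offset": [36.5, -7.9, 7.4], "rot": [0, 0, -80.5], "gripper": 6},
  {"offset": [36.5, -7.9, 7.4], "rot": [0, 0, -80.5], "gripper": 6},
  {"offset": [36.5, -7.9, 7.4], "rot": [0, 0, -80.5], "gripper": 6},
  {"offset": [36.5, -7.9, 7.4], "rot": [0, 0, -80.5], "gripper": 6},
  {"offset": [36.5, -7.9, 7.4], "rot": [0, 0, -80.5], "gripper": 6},
  {"offset": [36.5, -7.9, 7.4], "rot": [0, 0, -80.5], "gripper": 6},
  {"offset": [36.5, -7.9, 7.4], "rot": [0, 0, -80.5], "gripper": 6},
  {"offset": [36.5, -7.9, 7.4], "rot": [0, 0, -80.5], "gripper": 6},
  {"offset": [36.5, -7.9, 7.4], "rot": [0, 0, -80.5], "gripper": 6},
  {"offset": [36.5, -7.9, 7.4], "rot": [0, 0, -80.5], "gripper": 6},
])

```text
time_s: 1.55
eef_pos: [480.7, -317.9, 229.9]
ee_rot: [-0.0, 0.659, 0.753, 0.0]
force: [-0.1, -0.3, 1.3]
grip_width: 0.706
grip_force: 0.0
```

```bash
python3 -c "
from go import *
rel([480.7,-317.5,120],tool(7.7))
c=cam('top'); print(c['color'].std(), np.median(c['depth'])); save(c,'top1.png')"
```

```text
at [ 480.7 -317.9  229.9] offset cm [4.000e-02 1.000e-02 1.099e+01] rot deg [-0.   -0.   -0.07] F [-0.1 -0.3  1.3] grip 0.706 0.0 t 1.55 q [-0.79  0.49  1.44  0.    1.21 -0.92]
4.3058417416072325 76.02312
```

Call:
step_arm([
  {"offset": [0, 0, 4], "rot": [0, 0, 0], "gripper": 6},
  {"offset": [0, 0, 8], "rot": [0, 0, 0], "gripper": 6},
  {"offset": [0, 0, 10], "rot": [0, 0, 0], "gripper": 6},
  {"offset": [0, 0, 11], "rot": [0, 0, 0], "gripper": 6},
  {"offset": [0, 0, 11], "rot": [0, 0, 0], "gripper": 6},
])

```text
time_s: 2.1
eef_pos: [480.5, -317.8, 119.3]
ee_rot: [-0.001, 0.658, 0.753, 0.0]
force: [0.5, -1.0, -0.3]
grip_width: 0.703
grip_force: 0.0
```

Run:
```python
from go import *
rel([480.7,-317.5,120],tool(7.7))
c=cam('side')
big=cv2.resize(c["color"][225:335,215:335],None,fx=5,fy=5,interpolation=cv2.INTER_CUBIC)
cv2.imwrite("pics/grasp.png",cv2.cvtColor(big,cv2.COLOR_RGB2BGR))
```

```text
at [ 480.5 -317.8  119.3] offset cm [ 0.03  0.03 -0.07] rot deg [-0.05 -0.07 -0.02] F [ 0.5 -1.  -0.3] grip 0.703 0.0 t 2.1 q [-0.79  0.63  1.54 -0.    0.98 -0.92]
```

View pics/grasp.png

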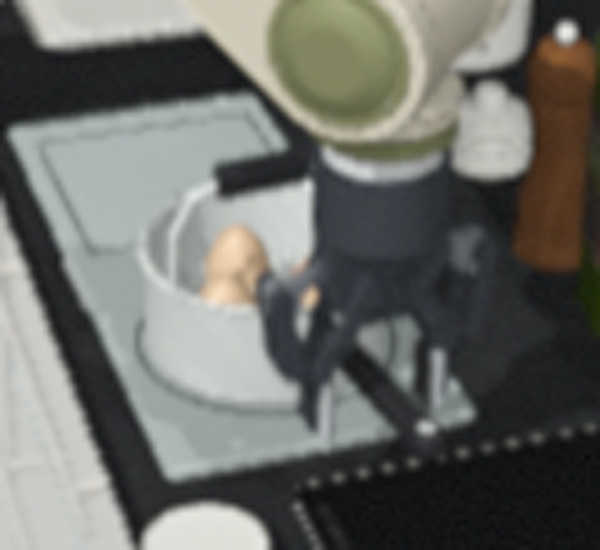

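The handle (345,345)–(430,430) passes between the two fingers (315,420 and 437,380), so I can close.

Call:
step_arm([
  {"offset": [0, 0, 0], "rot": [0, 0, 0], "gripper": 3},
  {"offset": [0, 0, 0], "rot": [0, 0, 0], "gripper": 2.2},
  {"offset": [0, 0, 0], "rot": [0, 0, 0], "gripper": 1.5},
  {"offset": [0, 0, 0], "rot": [0, 0, 0], "gripper": 1},
  {"offset": [0, 0, 0], "rot": [0, 0, 0], "gripper": 1},
  {"offset": [0, 0, 0], "rot": [0, 0, 0], "gripper": 1},
  {"offset": [0, 0, 0], "rot": [0, 0, 0], "gripper": 1},
], squeeze=40)

```text
time_s: 2.85
eef_pos: [481.3, -318.3, 120.9]
ee_rot: [0.001, 0.658, 0.753, 0.0]
force: [0.2, -0.9, 5.9]
grip_width: 0.204
grip_force: 42.1
```

Run:
```python
from meas import *
from go import rel,tool
c=cam("side"); o=meas(c)[2]; r=o["rim"]; r=r[(abs(r[:,0]-475)<100)&(abs(r[:,1]+150)<90)]
q=circ(r,73.5); print(len(r),q)
rel([480.5-(q[0]-460.6),-317.8+(36.5-q[1]),119.3],tool(7.7))
```

```text
76 [ 460.38127015 -172.78858701   73.5       ]
at [ 481.2 -318.3  120.9] offset cm [20.79  2.76  0.13] rot deg [0.1  0.1  0.01] F [ 1.8 -0.   5.7] grip 0.204 42.1 t 2.9 q [-0.79  0.62  1.54  0.    0.98 -0.92]
```

Call:
step_arm([
  {"offset": [0.3, 0.04, 0], "rot": [0, 0, 0], "gripper": 1},
  {"offset": [0.9, 0.12, 0], "rot": [0, 0, 0], "gripper": 1},
  {"offset": [1.8, 0.24, 0], "rot": [0, 0, 0], "gripper": 1},
  {"offset": [2.8, 0.37, 0], "rot": [0, 0, 0], "gripper": 1},
  {"offset": [3.9, 0.52, 0], "rot": [0, 0, 0], "gripper": 1},
  {"offset": [5.0, 0.66, 0], "rot": [0, 0, 0], "gripper": 1},
  {"offset": [6.1, 0.81, 0], "rot": [0, 0, 0], "gripper": 1},
  {"offset": [7.2, 0.95, 0], "rot": [0, 0, 0], "gripper": 1},
  {"offset": [8.3, 1.1, 0], "rot": [0, 0, 0], "gripper": 1},
  {"offset": [9.3, 1.23, 0], "rot": [0, 0, 0], "gripper": 1},
  {"offset": [10.0, 1.33, 0], "rot": [0, 0, 0], "gripper": 1},
  {"offset": [10.4, 1.38, 0], "rot": [0, 0, 0], "gripper": 1},
])

```text
time_s: 4.1
eef_pos: [481.0, -214.0, 121.1]
ee_rot: [0.002, 0.657, 0.753, -0.001]
force: [1.5, -9.3, 5.2]
grip_width: 0.201
grip_force: 41.9
```

Run:
```python
from meas import *
from go import rel,tool
c=cam("side"); o=meas(c)[2]; r=o["rim"]; r=r[(abs(r[:,0]-475)<100)&(abs(r[:,1]+70)<90)]
print(len(r),circ(r,73.5))
rel([480.8,-107.8,120.5],tool(7.7))
```

```text
77 [458.46818036 -70.46131114  73.5       ]
at [ 481.  -213.6  121. ] offset cm [10.49  1.41  0.02] rot deg [0.11 0.23 0.09] F [-0.8 -4.   4.6] grip 0.203 42.0 t 4.15 q [-0.64  0.53  1.7  -0.    0.9  -0.78]
```

Call:
step_arm([
  {"offset": [0.3, 0.04, 0], "rot": [0, 0, 0], "gripper": 1},
  {"offset": [0.9, 0.12, 0], "rot": [0, 0, 0], "gripper": 1},
  {"offset": [1.8, 0.24, 0], "rot": [0, 0, 0], "gripper": 1},
  {"offset": [2.8, 0.37, 0], "rot": [0, 0, 0], "gripper": 1},
  {"offset": [3.9, 0.52, 0], "rot": [0, 0, 0], "gripper": 1},
  {"offset": [5.0, 0.66, 0], "rot": [0, 0, 0], "gripper": 1},
  {"offset": [6.1, 0.81, 0], "rot": [0, 0, 0], "gripper": 1},
  {"offset": [7.2, 0.95, 0], "rot": [0, 0, 0], "gripper": 1},
  {"offset": [8.3, 1.1, 0], "rot": [0, 0, 0], "gripper": 1},
  {"offset": [9.3, 1.23, 0], "rot": [0, 0, 0], "gripper": 1},
  {"offset": [10.0, 1.33, 0], "rot": [0, 0, 0], "gripper": 1},
  {"offset": [10.4, 1.38, 0], "rot": [0, 0, 0], "gripper": 1},
])

```text
time_s: 5.35
eef_pos: [481.0, -109.0, 121.1]
ee_rot: [0.002, 0.657, 0.754, -0.0]
force: [0.2, -8.6, 6.2]
grip_width: 0.2
grip_force: 42.1
```

Run:
```python
from meas import *
from go import rel,tool
c=cam("side"); o=meas(c)[2]; r=o["rim"]; r=r[(abs(r[:,0]-475)<100)&(abs(r[:,1]-35)<90)]
print(len(r),circ(r,73.5))
rel([480.8,-107.8,120.5],tool(7.7))
save(c,"slid.png")
```

```text
65 [459.05705129  35.0657535   73.5       ]
at [ 480.9 -108.6  121.1] offset cm [ 0.08 -0.    0.06] rot deg [0.14 0.21 0.1 ] F [ 0.4 -4.1  6.3] grip 0.201 42.1 t 5.4 q [-0.46  0.48  1.8  -0.    0.86 -0.59]
```

View pics/slid.png

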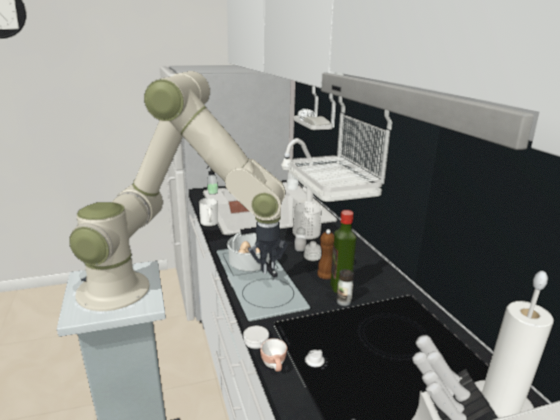

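The pan stands in the square area at (243,255), and the round mark at (270,294) is empty and visible. I'll let go, back off and check.

Call:
step_arm([
  {"offset": [0, 0, 0], "rot": [0, 0, 0], "gripper": 5},
  {"offset": [0, 0, 0], "rot": [0, 0, 0], "gripper": 5},
  {"offset": [0, 0, 0], "rot": [0, 0, 0], "gripper": 5},
  {"offset": [0, 0, 0], "rot": [0, 0, 0], "gripper": 5},
  {"offset": [0, 0, -2], "rot": [0, 0, 0], "gripper": 5},
  {"offset": [0, 0, -5], "rot": [0, 0, 0], "gripper": 5},
  {"offset": [0, 0, -9], "rot": [0, 0, 0], "gripper": 5},
  {"offset": [0, 0, -14], "rot": [0, 0, 0], "gripper": 5},
  {"offset": [-5, 0, -18], "rot": [0, 0, 0], "gripper": 5},
  {"offset": [-9, 0, -22], "rot": [0, 0, 0], "gripper": 5},
  {"offset": [-12, 0, -26], "rot": [0, 0, 0], "gripper": 5},
  {"offset": [-12, 0, -26], "rot": [0, 0, 0], "gripper": 5},
])

```text
time_s: 6.6
eef_pos: [496.3, -229.4, 383.1]
ee_rot: [0.002, 0.659, 0.753, 0.0]
force: [0.6, 1.4, -0.0]
grip_width: 0.586
grip_force: 0.0
```

Run:
```python
from meas import *
from go import rel,tool
c=cam("side"); P,I,o=meas(c); r=o["rim"]; r=r[(abs(r[:,0]-475)<100)&(abs(r[:,1]-35)<90)]
print(len(r),circ(r),circ(r,73.5))
for k in("handle","grip"):
    p=o[k]; p=p[abs(p[:,1])<150] if k=="grip" else p
    print(k,len(p)); 
    if len(p)>5: print(box(p),cv2.fitLine(p[:,:2].astype(np.float32),cv2.DIST_HUBER,0,.01,.01).ravel(),p.min(0),p.max(0))
rel([480,-107.8,120.5],tool(7.7))
big=cv2.resize(c["color"][225:325,210:310],None,fx=6,fy=6,interpolation=cv2.INTER_CUBIC)
cv2.imwrite("pics/after.png",cv2.cvtColor(big,cv2.COLOR_RGB2BGR))
# round mark: dark pixels on the plate, circle of r=80
W=ray(c,np.stack(np.meshgrid(np.arange(560),np.arange(420)),-1).reshape(-1,2),12).reshape(420,560,3)
g=I.max(2); bg=cv2.medianBlur(c["color"].max(2),9).astype(int)
d=np.hypot(W[...,0]-461,W[...,1]+173)
q=W[(g<bg-15)&(abs(d-80)<14)]; print("round",len(q),circ(q),circ(q,80))
```

```text
129 [459.76663285  34.79509394  74.4776148 ] [459.7338932   34.59763963  73.5       ]
handle 66
((477.9024353027344, -120.32406616210938), (14.250271797180176, 103.29779052734375), 8.861536026000977) [ 1.1451537e-01 -9.9342149e-01  4.7688455e+02 -1.2018829e+02] [ 468.66296032 -171.83563342   65.54191059] [491.92441245 -69.03068731  76.78384381]
grip 60
((456.2090148925781, 30.198564529418945), (54.5406379699707, 12.1522798538208), 9.368922233581543) [9.9491608e-01 1.0070732e-01 4.5593152e+02 3.0799177e+01] [429.12924377  23.39777335 125.64604075] [483.50735284  38.19344065 141.07521416]
at [ 496.5 -230.2  383.8] offset cm [12.47 -0.13 26.27] rot deg [ 0.23  0.27 -0.11] F [-0.9 -2.2  2.2] grip 0.585 0.0 t 6.65 q [-0.65  0.32  1.28 -0.    1.53 -0.78]
round 178 [ 463.66574105 -170.32119806   79.41680971] [ 463.75480904 -169.98158219   80.        ]
```

View pics/after.png

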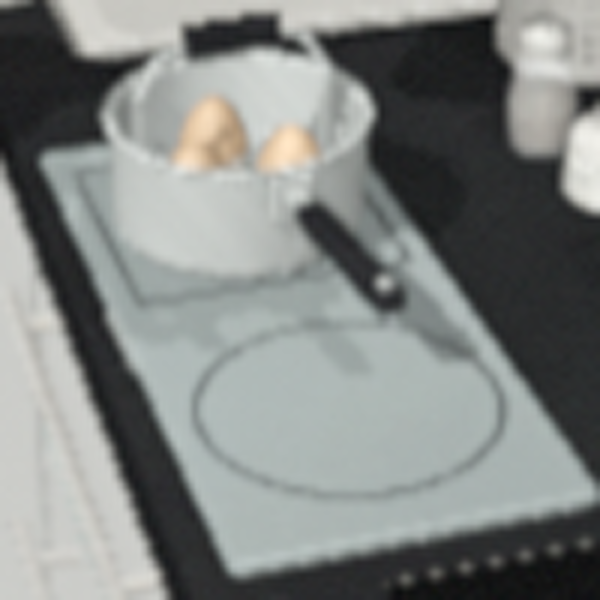

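The crop shows the pan inside the square, with its near-left corner at (145,303) clear of the foot, and the whole round mark (195..505, 322..497). I'll compare pan and marks in one frame, using depth.

Run:
```python
from meas import *
c=cam("side"); P,I,o=meas(c); g=I.max(2)
W=ray(c,np.stack(np.meshgrid(np.arange(560),np.arange(420)),-1).reshape(-1,2),12).reshape(420,560,3)
bg=cv2.medianBlur(c["color"].max(2),7).astype(int); dark=(g<bg-12)
for nm,A in(("ray",W),("depth",P)):
    d=np.hypot(A[...,0]-463,A[...,1]+171); th=np.degrees(np.arctan2(A[...,1]+171,A[...,0]-463))
    m=dark&(abs(d-80)<8)&~((th>20)&(th<120))&(abs(P[...,2]-11)<6); q=A[m]; print(nm,"round",len(q),circ(q),circ(q,80),q[:,2].mean())
    m=dark&(abs(A[...,1]+42)<9)&(A[...,0]>392)&(A[...,0]<470)&(abs(P[...,2]-11)<6); q=A[m]
    print(nm,"near line",len(q),np.polyfit(q[:,0]-461,q[:,1],1),q[:,0].min(),q[:,0].max())
    m=dark&(abs(A[...,0]-382)<8)&(A[...,1]>-30)&(A[...,1]<100)&(abs(P[...,2]-11)<6); q=A[m]
    print(nm,"left line",len(q),np.polyfit(q[:,1]-37,q[:,0],1) if len(q)>4 else 0,q[:,1].min(),q[:,1].max())
m=(abs(P[...,0]-460)<90)&(abs(P[...,1]-0)<60)&(P[...,2]>22)&(P[...,2]<72)&(g>90)
q=P[m]; q=q[(np.hypot(q[:,0]-460,q[:,1]-35)>68)&(q[:,1]<30)]
from scipy.optimize import least_squares
s=least_squares(lambda v:np.hypot(q[:,0]-v[0],q[:,1]-v[1])-71-4*(q[:,2]-11)/70,[460,35],loss="soft_l1",f_scale=2); print("wall",len(q),s.x)
p=P[(abs(P[...,0]-440)<40)&(abs(P[...,1]+170)<60)]; print("plate z",np.median(p[:,2]))
# foot: lowest pan pixel in each column via depth step z>20, cast on z=12
l=[]
for u in range(228,262):
    v=[v for v in range(250,285) if abs(P[v,u,2]-45)<30 and P[v,u,1]<40 and np.hypot(P[v,u,0]-460,P[v,u,1]-35)>60]
    if v: l.append((u,max(v)+.5))
f=ray(c,l,12); f=f[(f[:,0]>405)&(f[:,0]<500)]; print("foot",circ(f,71),len(f))
```

```text
ray round 148 [ 463.63019322 -170.47527483   79.60653393] [ 463.76401518 -170.13159032   80.        ] 12.000000000000004
ray near line 41 [ 2.75740563e-02 -4.03272338e+01] 392.28803542557694 469.6444540309873
ray left line 34 [-2.25373994e-02  3.79957143e+02] -27.787037951156663 95.97823325634386
depth round 144 [ 463.89563443 -170.06085236   79.69958694] [ 464.02616922 -169.77780203   80.        ] 11.88940489825352
depth near line 34 [ 1.10109343e-02 -3.83727244e+01] 392.772390669937 467.38657104980393
depth left line 32 [-2.53749962e-02  3.80794239e+02] -25.57852412603801 81.0123558578146
wall 457 [459.96636821  35.60355862]
plate z 12.962998373190604
foot [462.12875732  39.68951042  71.        ] 24
```

```bash
python3 -c "
from go import *
rel([457,33,260],tool(-83))"
```

```text
at [ 496.4 -228.5  381.4] offset cm [26.47 -0.47 12.07] rot deg [2.200e-01 1.000e-02 9.061e+01] F [ 0.5 -0.2 -0.9] grip 0.584 0.0 t 6.7 q [-0.65  0.32  1.29 -0.    1.53 -0.78]
```

Call:
step_arm([
  {"offset": [5, 0, 0], "rot": [0, 0, 8], "gripper": 6.5},
  {"offset": [10, 0, 0], "rot": [0, 0, 16], "gripper": 6.5},
  {"offset": [15, 0, 2], "rot": [0, 0, 24], "gripper": 6.5},
  {"offset": [19, -0.3, 4], "rot": [0, 0, 32], "gripper": 6.5},
  {"offset": [22, -0.4, 6], "rot": [0, 0, 40], "gripper": 6.5},
  {"offset": [24, -0.5, 7], "rot": [0, 0, 48], "gripper": 6.5},
  {"offset": [26.5, -0.5, 8], "rot": [0, 0, 56], "gripper": 6.5},
  {"offset": [26.5, -0.5, 9], "rot": [0, 0, 64], "gripper": 6.5},
  {"offset": [26.5, -0.5, 10], "rot": [0, 0, 72], "gripper": 6.5},
  {"offset": [26.5, -0.5, 11], "rot": [0, 0, 80], "gripper": 6.5},
  {"offset": [26.5, -0.5, 12], "rot": [0, 0, 88], "gripper": 6.5},
  {"offset": [26.5, -0.5, 12], "rot": [0, 0, 90.6], "gripper": 6.5},
])

```text
time_s: 7.9
eef_pos: [453.9, 36.1, 257.3]
ee_rot: [-0.001, 0.998, 0.06, -0.002]
force: [0.5, -0.0, 0.1]
grip_width: 0.76
grip_force: 0.0
```

Run:
```python
from meas import *
from go import rel,tool
c=cam("side"); P,I,o=meas(c); p=o["grip"]; p=p[(p[:,2]<143)&(abs(p[:,1]-33)<20)]; print(len(p))
if len(p)>5: print(box(p),p.min(0),p.max(0))
rel([457,33,186],tool(-83))
```

```text
56
((458.1332092285156, 32.0258674621582), (51.008872985839844, 10.809873580932617), 0.8449925780296326) [432.69764285  26.3444131  126.12938155] [483.63050065  37.51126696 141.23735406]
at [454.2  36.  258. ] offset cm [0.27 0.34 7.2 ] rot deg [-0.08  0.21 -0.08] F [-0.6 -0.8 -0.7] grip 0.761 0.0 t 7.95 q [-0.18  0.21  1.76  0.    1.18  1.27]
```

Positioned over the grip; descending to it.

Call:
step_arm([
  {"offset": [0.1, 0.1, 2.5], "rot": [0, 0, 0], "gripper": 6.5},
  {"offset": [0.3, 0.2, 4.5], "rot": [0, 0, 0], "gripper": 6.5},
  {"offset": [0.3, 0.2, 6], "rot": [0, 0, 0], "gripper": 6.5},
  {"offset": [0.3, 0.2, 7], "rot": [0, 0, 0], "gripper": 6.5},
  {"offset": [0.3, 0.2, 7.2], "rot": [0, 0, 0], "gripper": 6.5},
  {"offset": [0.3, 0.2, 7.2], "rot": [0, 0, 0], "gripper": 6.5},
])

```text
time_s: 8.55
eef_pos: [458.7, 33.6, 187.9]
ee_rot: [-0.0, 0.998, 0.063, -0.0]
force: [1.1, 0.8, 0.7]
grip_width: 0.762
grip_force: 0.0
```

Run:
```python
from go import *
c=cam("side"); rel([457,33,186],tool(-83))
big=cv2.resize(c["color"][205:295,200:300],None,fx=6,fy=6,interpolation=cv2.INTER_CUBIC)
cv2.imwrite("pics/rack.png",cv2.cvtColor(big,cv2.COLOR_RGB2BGR))
```

```text
at [458.9  33.5 188.3] offset cm [-0.19  0.03  0.23] rot deg [ 0.01 -0.03  0.16] F [-0.9 -0.5 -0.2] grip 0.758 0.0 t 8.6 q [-0.18  0.31  1.84  0.    1.    1.26]
```

View pics/rack.png

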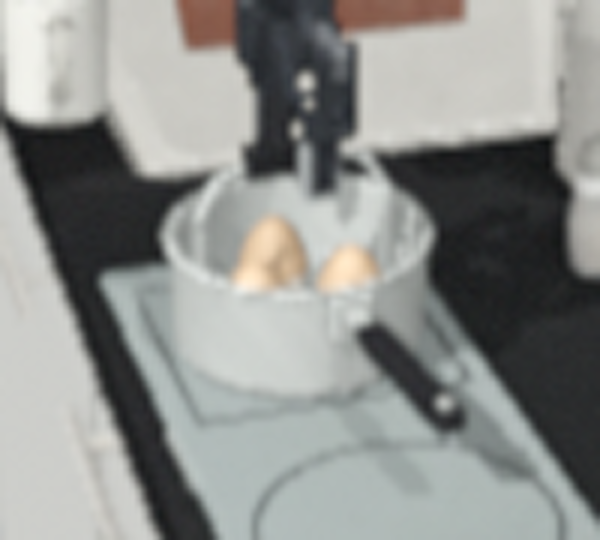

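The near finger at (315,180) is right of the grip and near its middle, so the jaws straddle it. Closing.

Call:
step_arm([
  {"offset": [0, 0, 0.2], "rot": [0, 0, 0], "gripper": 4},
  {"offset": [0, 0, 0.2], "rot": [0, 0, 0], "gripper": 3},
  {"offset": [0, 0, 0.2], "rot": [0, 0, 0], "gripper": 2},
  {"offset": [0, 0, 0.2], "rot": [0, 0, 0], "gripper": 1},
  {"offset": [0, 0, 0.2], "rot": [0, 0, 0], "gripper": 0.8},
  {"offset": [0, 0, 0.2], "rot": [0, 0, 0], "gripper": 0.8},
  {"offset": [0, 0, 0.2], "rot": [0, 0, 0], "gripper": 0.8},
  {"offset": [0, 0, 0.2], "rot": [0, 0, 0], "gripper": 0.8},
], squeeze=70)

```text
time_s: 9.4
eef_pos: [458.8, 33.4, 185.8]
ee_rot: [-0.0, 0.998, 0.062, -0.0]
force: [0.2, -0.1, -2.2]
grip_width: 0.177
grip_force: 69.0
```

Run:
```python
from go import *
rel([461,38,340],tool(-83))
```

```text
at [458.8  33.4 185.8] offset cm [  0.27  -0.43 -15.42] rot deg [-0.    0.01  0.13] F [ 0.2 -0.1 -2.2] grip 0.177 69.0 t 9.4 q [-0.18  0.31  1.84  0.    0.99  1.26]
```

Call:
step_arm([
  {"offset": [0, 0, -0.5], "rot": [0, 0, 0], "gripper": 0.8},
  {"offset": [0, 0, -1.5], "rot": [0, 0, 0], "gripper": 0.8},
  {"offset": [0, 0, -3], "rot": [0, 0, 0], "gripper": 0.8},
  {"offset": [0, 0, -4.5], "rot": [0, 0, 0], "gripper": 0.8},
  {"offset": [0, 0, -6], "rot": [0, 0, 0], "gripper": 0.8},
  {"offset": [0, 0, -7.5], "rot": [0, 0, 0], "gripper": 0.8},
  {"offset": [0, 0, -9], "rot": [0, 0, 0], "gripper": 0.8},
  {"offset": [0, 0, -10.5], "rot": [0, 0, 0], "gripper": 0.8},
  {"offset": [0, 0, -12], "rot": [0, 0, 0], "gripper": 0.8},
  {"offset": [0, 0, -13.5], "rot": [0, 0, 0], "gripper": 0.8},
  {"offset": [0, 0, -14.5], "rot": [0, 0, 0], "gripper": 0.8},
  {"offset": [0, 0, -15], "rot": [0, 0, 0], "gripper": 0.8},
])

```text
time_s: 10.6
eef_pos: [458.9, 33.4, 337.1]
ee_rot: [0.0, 0.998, 0.062, 0.001]
force: [1.3, -0.9, -1.6]
grip_width: 0.171
grip_force: 69.0
```

Run:
```python
from meas import *
from go import rel,tool
Rt=tool(-83,30)
g=115+54; off=np.array([0,.5,.866])
print(np.array([461,38.5,152])+off*g)
rel(np.array([461,38.5,152])+off*g,Rt)
c=cam("side"); P,I,o=meas(c,hi=(640,230,400)); r=o["rim"]; r=r[(abs(r[:,0]-475)<100)&(abs(r[:,1]-35)<90)]
print("rim",len(r),circ(r,73.5))
# foot circle, robustly: wall/plate border per column by depth
l=[]
for u in range(225,265):
    col=[v for v in range(245,290) if P[v,u,2]>18 and P[v,u,2]<60 and np.hypot(P[v,u,0]-461,P[v,u,1]-37)<85 and P[v,u,1]<50]
    if col: l.append((u,max(col)+.5))
f=ray(c,l,12); f=f[(f[:,0]>400)&(f[:,0]<505)]; print("foot",circ(f,71),len(f))
b=P[(abs(P[...,0]-460)<80)&(abs(P[...,1]-35)<80)&(P[...,2]>130)&(P[...,2]<210)&(I.max(2)>80)]; print("rack",len(b),b.min(0),b.max(0))
```

```text
[461.    123.    298.354]
at [458.9  33.4 337.1] offset cm [ 1.32 -8.87  3.88] rot deg [-29.74  -3.78   0.11] F [ 1.3 -0.9 -1.6] grip 0.171 69.0 t 10.6 q [-0.18  0.14  1.62  0.    1.37  1.26]
rim 143 [459.61924924  35.16044847  73.5       ]
foot [459.90006028  44.67619254  71.        ] 29
rack 544 [397.29197361 -28.82540665 164.72822766] [516.80342427  89.17806159 209.84503855]
```

Call:
step_arm([
  {"offset": [0.1, -0.9, 0], "rot": [-3, -0.38, 0], "gripper": 0.8},
  {"offset": [0.3, -1.8, 0.2], "rot": [-6, -0.76, 0], "gripper": 0.8},
  {"offset": [0.4, -2.7, 0.4], "rot": [-9, -1.14, 0], "gripper": 0.8},
  {"offset": [0.5, -3.6, 0.7], "rot": [-12, -1.52, 0], "gripper": 0.8},
  {"offset": [0.7, -4.5, 1.1], "rot": [-15, -1.9, 0], "gripper": 0.8},
  {"offset": [0.8, -5.4, 1.6], "rot": [-18, -2.3, 0], "gripper": 0.8},
  {"offset": [0.9, -6.3, 2.1], "rot": [-21, -2.7, 0], "gripper": 0.8},
  {"offset": [1.1, -7.2, 2.7], "rot": [-24, -3, 0], "gripper": 0.8},
  {"offset": [1.2, -8.0, 3.3], "rot": [-27, -3.4, 0], "gripper": 0.8},
  {"offset": [1.3, -8.9, 3.9], "rot": [-29.7, -3.8, 0.1], "gripper": 0.8},
  {"offset": [1.3, -8.9, 3.9], "rot": [-29.7, -3.8, 0.1], "gripper": 0.8},
  {"offset": [1.3, -8.9, 3.9], "rot": [-29.7, -3.8, 0.1], "gripper": 0.8},
])

```text
time_s: 11.85
eef_pos: [460.7, 123.3, 296.7]
ee_rot: [0.257, 0.964, 0.06, -0.017]
force: [0.2, -0.6, -0.9]
grip_width: 0.18
grip_force: 69.0
```

Run:
```python
from go import *
off=np.array([0,.5,.866])
rel(np.array([461,38.5,152])+off*169,tool(-83,30))
c=cam("side"); P=cloud(c); I=c["color"]
b=P[(abs(P[...,0]-460)<80)&(abs(P[...,1]-35)<90)&(P[...,2]>100)&(P[...,2]<200)&(I.max(2)>80)]; print("rack",len(b),np.percentile(b,[1,99],axis=0).round())
big=cv2.resize(c["color"][165:310,195:340],None,fx=4,fy=4,interpolation=cv2.INTER_CUBIC)
cv2.imwrite("pics/end.png",cv2.cvtColor(big,cv2.COLOR_RGB2BGR))
```

```text
at [460.7 123.3 296.7] offset cm [ 0.02  0.11 -0.13] rot deg [-0.14  0.11  0.11] F [ 0.2 -0.6 -0.9] grip 0.18 69.0 t 11.85 q [ 0.2   0.3   1.6  -0.52  1.39  1.79]
rack 439 [[400. -11. 128.]
 [516.  93. 200.]]
```

View pics/end.png

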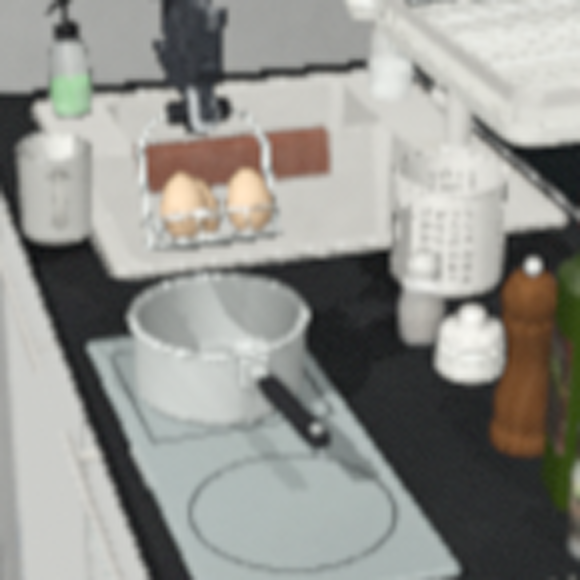

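The rack hangs leaned away to the left, over the empty, undisturbed pan at (220,345). One check on whether it slipped in the grip (dish level along x).

Run:
```python
from go import *
c=cam("side"); P=cloud(c); I=c["color"]
b=P[(abs(P[...,0]-460)<80)&(abs(P[...,1]-35)<90)&(P[...,2]>100)&(P[...,2]<290)]
# dish points: project on lean axis, base offset
n=np.array([0,.5,.866]); s=(b-[461,38.5,152])@n
print("along axis pct",np.percentile(s,[1,5,25,50,75,99]).round(1))
d=b[(abs(s)<25)&(b[:,1]<15)]; 
for lo,hi in((400,430),(430,490),(490,520)):
    q=d[(d[:,0]>lo)&(d[:,0]<hi)]; print(lo,len(q),np.percentile(q[:,2],[3,50]).round(1),np.median(q[:,1]).round(1))
k=b[(I[(abs(P[...,0]-460)<80)&(abs(P[...,1]-35)<90)&(P[...,2]>100)&(P[...,2]<290)].max(1)<60)&(s>95)]; print("grip",len(k),k.mean(0),np.percentile(k,[5,95],axis=0).round())
L=d[d[:,0]<425];Rr=d[d[:,0]>500];print(L.mean(0).round(1),Rr.mean(0).round(1))
```

```text
along axis pct [ -3.4  -2.7  14.4  34.8 101.5 146.8]
400 14 [164.  172.7] 10.4
430 53 [166.3 178.8] -1.0
490 5 [164.5 170.3] -0.4
grip 39 [456.7337609   87.50756764 265.32362992] [[435.  82. 248.]
 [481.  95. 287.]]
[418.1   7.5 174.8] [505.8  11.5 163.7]
```

Run:
```python
from go import *
c=cam("side"); P=cloud(c)
b=P[(abs(P[...,0]-460)<62)&(abs(P[...,1]-38)<60)&(P[...,2]>110)&(P[...,2]<200)]
s=(b-[461,38.5,152])@np.array([0,.5,.866]); q=b[abs(s)<8]
for _ in range(3):
    A=np.c_[q[:,:2]-[461,38.5],np.ones(len(q))]; k=np.linalg.lstsq(A,q[:,2],rcond=None)[0]; e=abs(A@k-q[:,2]); q=q[e<max(2.5*np.median(e),2)]
n=np.array([-k[0],-k[1],1]); n/=np.linalg.norm(n); print(len(q),k,n,"lean",np.degrees(np.arccos(n[2])),"err",np.degrees(np.arccos(n@[0,.5,.866])), q.min(0),q.max(0))
```

```text
89 [-1.16564328e-02 -5.72922690e-01  1.50569804e+02] [0.01011358 0.4970905  0.86763976] lean 29.814488312094905 err 0.718920787973218 [398.3928177  -14.24520619 118.80928285] [515.62177897  93.78937072 182.52507862]
```

Call:
step_arm([
  {"offset": [0, 0, 0], "rot": [0, 0, 0], "gripper": 0.8},
  {"offset": [0, 0, 0], "rot": [0, 0, 0], "gripper": 0.8},
  {"offset": [0, 0, 0], "rot": [0, 0, 0], "gripper": 0.8},
])

```text
time_s: 12.3
eef_pos: [460.7, 123.1, 297.0]
ee_rot: [0.258, 0.964, 0.059, -0.017]
force: [-0.2, 0.3, -2.0]
grip_width: 0.177
grip_force: 69.0
```

```bash
python3 -c "
from rig import *
print(finish_job())"
```

```text
the job is handed in; nothing more can be done
None
```

Job handed in after about 12 s of robot time, with no verdict shown: the pan was slid onto the square mark (centred to within about 5 mm, as the estimates differ) and the rack is held over its middle, underside about 7 cm above the rim, leaned 29.8° left.

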